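Hang the guard door on its lift-off hinges and shut it

TASK

Take the small guard door out of its slotted stand and, holding it well open, lower both of its hinge knuckles gently onto the two upright hinge pins of the white sample cabinet until it sits fully home, and let go so that it hangs by itself. Then swing the door shut against its rubber buffers and leave it hanging there. Press lightly throughout, under 20 N, so that the pins are not bent, and leave the beaker and vials on the bench where they stand.

Things in the scene. Friction and masses are not known exactly. Their poses are not given: they have to be found in the camera images.
- pin_seat (a point): Drawing position of the lower hinge point: the flat lug top (45 mm over the bench), on the hinge axis, where the lower knuckle comes to rest; z up, axes as guard_cabinet. The steel leaf that carries both pins is bolted through slots: the true pin axis lies 3 to 17 mm from here along +y (none along x or z). This pose does not show how far: find it by feel or sight. It stays put in use.
- upper_seat (a point): Drawing position of the upper hinge point, 70 mm straight above pin_seat, on the upper lug's top; shifted just as pin_seat is. From each lug top a steel pin stands up, 8 mm diameter, 18 mm long, its top 2.5 mm tapering to a flat tip 7 mm wide. Both pins meet the knuckles at once. The lugs are 8 mm thick: the lower knuckle must come in from the front, under the upper lug and over the lower tip.
- guard_cabinet: White sheet-metal cabinet, fixed, 140 deep, 160 wide, 150 high, front open. Origin: centre of its underside. x points into it from the open front (front face at x = -70 mm), y to its left seen from the robot, z up. pin_seat is at (-84, +51, 45) mm. The hinge leaf's flat plate, 24 wide, faces front 11 mm behind the pin axis. Two soft buffers (1 mm per 0.8 N), 9 mm proud of the right jamb, meet the shut door's inner face.
- door: Loose upright door, about 0.25 kg. Origin: on its hinge axis, at the foot of the lower knuckle; z up. Panel 8 thick in the plane x = 0, from y = -14 to -140 and z = -12 to +98 mm; its outer face looks to -x. Shut, its axes are parallel to the cabinet's; opening turns it about z the negative way (clockwise from above), -1.57 rad being square to the cabinet front.
- door_knuckle (a point): The door's origin again: axis point at the foot of its lower knuckle, axes of the door. The two knuckles are steel tubes on the door's z axis, 17 mm outside, 10 mm bore, open at both ends, 20 mm tall, at z = 0 to 20 and 70 to 90 mm.
- door_grip (a point): Centre of the door's black grip, a flat-sided block on the panel's top edge, 14 thick (along door x), 46 long (along door y), from z = 96 to 138 mm; this point is at (0, -60, +119) mm in door axes. Pinch it from above across its 14 mm. Axes of the door.
- door_edge (a point): Point on the middle of the door's free upright edge bar, at (0, -133, +43) mm in door axes. Axes of the door.
- door_stand: Fixed stand that holds the door upright at the start: dark base plate 70 x 112 x 6 mm, two pairs of grey jaws forming a 10 mm slot along the stand's y (the door's y), jaw tops 36 mm over the bench, open upward: the door lifts straight out. Origin: centre of the underside. The panel stands on the plate, 6 mm over the bench.
- steel_beaker: Loose open steel beaker, 68 mm diameter, 75 high, to be left alone. Origin: centre of its underside.
- vial_e: Loose glass vial, 32 mm diameter, 66 high, to be left alone. Origin: centre of its underside.
- vial_f: Another such loose vial, to be left alone. Origin: centre of its underside.
Not all that is in view belongs to the job. There is more than one size of the door; the job needs the larger.

How it is judged (in metres and radians):
On the way:
1. let go of, the door hangs fully home on both hinge pins, standing well open (more than about 30 degrees) (z of door_knuckle in the frame of pin_seat between -0.003 and 0.003 m and x of door_knuckle in the frame of pin_seat between -0.005 and 0.005 m and y of door_knuckle in the frame of pin_seat between 0.0005 and 0.0195 m and angle between door_knuckle's own z axis and vertical below 0.06 rad and x of door_edge in the frame of pin_seat below -0.065 m and contact force between the fingers and door below 0.5 N), for 0.3 s.
At the end, for the whole second after the job is handed in: The door hangs on both pins: its lower knuckle foot within 3 mm of seat height, within 5 mm of pin_seat along x and 0.5 to 19.5 mm from it along +y, tilted under 0.06 rad; it is shut, its free edge less than 12 mm out from the hinge line (about 0 against the buffers), at rest (z of door_knuckle in the frame of pin_seat between -0.003 and 0.003 m and x of door_knuckle in the frame of pin_seat between -0.005 and 0.005 m and y of door_knuckle in the frame of pin_seat between 0.0005 and 0.0195 m and angle between door_knuckle's own z axis and vertical below 0.06 rad and x of door_edge in the frame of pin_seat above -0.012 m and y of door_edge in the frame of pin_seat below -0.1 m and linear speed of door below 0.02 m/s); the robot touches nothing.
It fails at once if the door presses on the cabinet, its hinge pins or buffers with more than 45 N (contact force between door and guard_cabinet above 45 N).
It fails at once if the robot presses on the cabinet with more than 45 N (contact force between the arm and guard_cabinet above 45 N).
It fails at once if the beaker or a loose vial is shifted by more than 20 mm or tipped (distance of any of steel_beaker, vial_e, vial_f from where it was at the start of the episode above 0.02 m or angle between any of steel_beaker, vial_e, vial_f's own z axis and vertical above 0.3 rad).
It also fails if it takes over 72 s, if anything falls off the work surface, if the arm or the gripper's body presses on something with over 40 N, if the wrist force passes 120 N, or if a joint passes its speed limit or range.

ROBOT

A 6-joint arm with a two-finger parallel gripper is mounted at the origin on a cart in front of the work surface, level with it; the furniture and walls round the work are solid. World frame = base frame: x ahead of the robot, y to its left, z up, the work surface at z = 0. Lengths are in mm, angles in rad, forces in N, time in s.
With the tool pointing down it reaches from about 250 to 725 mm from the base axis. Payload 9.7 kg.
Tool frame: the origin (TCP) lies at the very end of the fingers, on their centre line; the grasp point (between the pads) lies 19 mm behind it; z points along the fingers, y is the line along which they close (so a half turn about z gives the same grasp; the last joint's range is limited). The gripper opens to 85 mm and grips with 20 to 120 N. Pads are 22 mm wide; open, the fingers measure 114 mm over their backs; the gripper's body (76 mm by 85 mm) begins 54 mm behind the grasp point. The pads swing forward as they close: fully open they stand 13 mm farther back than shut.
Start: joints at [-1.284, 0.087, 0.176, 1.66, 0, 1.571], TCP at [155.584, -527.533, 231.284] pointing down, gripper open.
Joint ranges: [-3.13, 3.13], [-0.85, 1.81], [-1.15, 1.24], [-2.2, 2.28], [-1.44, 1.52], [-3.14, 3.14]. Speed limits (rad/s): [2.22, 2.22, 2.57, 3.14, 3.14, 3.14].

INTERFACE

Orientations are given as [roll, pitch, yaw] about the fixed x, y, z axes, in that order (R = Rz(yaw) Ry(pitch) Rx(roll)).
In Python, from plant import ctrl gives the robot as it stands.
- The arm moves only by the shell command python3 -m jog 'ROWS' [FORCE]. ROWS is JSON, a list of rows, each an object with "rot": the turn, a rotation vector about the tool's x, y, z each as a share of pi rad, from -1 to 1, a list of three; "translation": the shift along the tool's x, y, z each as a share of 0.15 m, from -1 to 1, a list of three; "hand": the gripper command: -1 is shut, 1 is fully open, values between are in proportion. In form: [{"rot": [rx, ry, rz], "translation": [x, y, z], "hand": hand}, ...]. A call has exactly 5 rows; each row is the pose to reach, as a shift and turn from the pose commanded when the call began, along the tool's axes at that moment, turning the shorter way round; what a row does not reach only later rows make up. A row lasts 1/8 s, in which the tool goes at most 62.5 mm and 10.7 degrees, less where a joint would pass 70% of its speed; a pose out of reach is approached as far as the arm can. A call with a number of a shift or a turn outside -1 to 1 is refused whole. A call with a gripper value outside its range is refused whole. The fingers move at their own pace and stop on an object; FORCE is the grip in N (left out, the last holds). Time passes only in rows, so rows that repeat a pose let the fingers close, or fill a call up. It gives the time, the measured TCP pose, the force, the opening and the grip force at its end, in the units of the state.
- ctrl.get_state(): the state, without advancing time (a new reading comes with each control period).
- ctrl.get_image(name): name is "scene" or "top"; returns a dict with "pixels" (480x640x3 uint8, red, green, blue), "depth" (480x640 float32, mm along the optical axis (not along the pixel's ray), 0 where there is no reading), "intrinsics" (3x3 intrinsics, pixels), "k1" (the pictures are not rectified: a ray, as slopes to the right and down, at radius r is drawn at 1 + k1 r^2 times it, then the intrinsics apply), "R" (3x3) and "t" (3): a world point X has camera coordinates R X + t. Camera axes: x right, y down, z forward; pixel columns grow to the right and rows downward; lengths in mm; the calibration is good to about 2 mm. A picture is of the moment at which its call begins.
- ctrl.finish_job(): hands the job in; it is judged then, once.
Trained networks look in the newest picture that a camera, given by its name, has taken for a name from the list of things; names that differ only in an ending like _2 or _b are one class to them, and where a whole thing is asked for, a point or a joint stands for the part that bears it (a point fixed in the world has none). Each returns a list of dicts, best first, with "p" (0 to 1); they miss things now and then, are a little off and sometimes report something else, mostly with a low value. They report only what shows in the picture. A call takes as long as a camera call. They do not tell look-alikes from the thing itself.
- ctrl.look_for(camera, name): "extent" ([centre column, centre row, width, height] in pixels, round what is visible of it).
- ctrl.regions_of(camera, name): "pixels" (480x640 bool, what is visible of it) and "extent" ([centre column, centre row, width, height] in pixels, round what is visible of it).
The state is a dict: "time": time; "joint_positions": joint angles; "qvel": joint speeds; "tau": joint torques, N m; "eef_pos": TCP position; "orientation": TCP orientation; "contact_force": force on the tool from outside, world axes, zero at the start; "moment": the same for the moment, N m; "width": finger opening in mm; "gripper_force": force on a finger pad.
Only numpy, scipy, OpenCV 4.12 (cv2) and the standard library are available. Lean on these libraries where they do the work, as an engineer would, in place of code of your own. Each camera call takes 0.05 s, during which the arm holds its last target. There are 200 camera calls.

## Working session

There is one attempt and no reset: what is moved stays moved. The work goes in short steps, Python scripts to look and compute and a shell command to move; the robot and the scene stay as the last step left them, time stands still between calls to the robot, and variables do not carry over. Pictures are saved under pics/ and viewed, at most 10 in all, crops included, and the job is handed in when it is done.

```bash
ls; mkdir -p pics; cat > h.py <<'E'
import numpy as np, cv2
from plant import ctrl
def world(im,us,vs,ds=None):
    K=im["intrinsics"];k1=im["k1"]
    us=np.asarray(us,float);vs=np.asarray(vs,float)
    xd=(us-K[0][2])/K[0][0];yd=(vs-K[1][2])/K[1][1]
    x,y=xd.copy(),yd.copy()
    for _ in range(10):
        f=1+k1*(x*x+y*y);x=xd/f;y=yd/f
    P=np.stack([x*ds,y*ds,ds],-1)
    return (P-im["t"])@np.asarray(im["R"])
def cloud(im):
    d=im["depth"];v,u=np.mgrid[0:480,0:640]
    return world(im,u,v,d.astype(float))
def proj(im,X):
    C=np.asarray(X)@np.asarray(im["R"]).T+im["t"];a=C[...,:2]/C[...,2:]
    a=a*(1+im["k1"]*(a**2).sum(-1,keepdims=True));K=np.asarray(im["intrinsics"])
    return a*[K[0,0],K[1,1]]+[K[0,2],K[1,2]]
E
python3 - <<'E'
from h import *
import pickle
for n in("scene","top"):
    im=ctrl.get_image(n);pickle.dump(im,open(n+".pkl","wb"))
    cv2.imwrite(f"pics/{n}0.png",im["pixels"][...,::-1])
    print(n,im["intrinsics"],im["k1"],im["R"],im["t"])
    for o in("door","guard_cabinet","door_stand","steel_beaker","vial_e"):
        print(o,[(np.round(r["extent"]).tolist(),round(r["p"],2)) for r in ctrl.look_for(n,o)][:4])
print(ctrl.get_state())
E
```

```text
pics
scene [[474.49267825   0.         325.02891092]
 [  0.         474.49267825 233.28750144]
 [  0.           0.           1.        ]] -0.06825690863217934 [[-0.82955495 -0.55789515 -0.02432261]
 [-0.23036826  0.38157005 -0.89517304]
 [ 0.50869348 -0.73699206 -0.44505465]] [454.07663695 216.73557133 857.08890154]
door [([215.0, 309.0, 48.0, 54.0], 0.92), ([247.0, 332.0, 89.0, 77.0], 0.56)]
guard_cabinet [([300.0, 229.0, 89.0, 88.0], 0.89)]
door_stand [([260.0, 370.0, 65.0, 30.0], 0.92)]
steel_beaker [([239.0, 272.0, 30.0, 38.0], 0.96)]
vial_e [([159.0, 332.0, 21.0, 33.0], 0.65), ([420.0, 211.0, 11.0, 25.0], 0.5)]
top [[586.69234071   0.         325.30607597]
 [  0.         586.69234071 241.47739225]
 [  0.           0.           1.        ]] -0.15393566561688488 [[-1.21730477e-04 -9.99995313e-01 -3.05916275e-03]
 [-9.98011747e-01  3.14301030e-04 -6.30274120e-02]
 [ 6.30280781e-02  3.04540800e-03 -9.98007108e-01]] [  11.5037762   537.49304833 1522.69795817]
door [([190.0, 267.0, 40.0, 49.0], 0.56), ([219.0, 213.0, 36.0, 14.0], 0.43)]
guard_cabinet [([349.0, 197.0, 77.0, 79.0], 0.95
[... 228 characters left out ...]
6, 'joint_positions': array([-1.28401581e+00,  8.68678378e-02,  1.75901580e-01,  1.65982586e+00,
       -5.87768839e-06,  1.57080094e+00]), 'qvel': array([-1.18644682e-04,  3.15079951e-07,  1.30307657e-03, -1.74774637e-03,
       -1.25219304e-03, -1.58255262e-03]), 'tau': array([ 1.23255908e-03, -5.19823945e+01,  4.64688635e+01,  1.45523492e-03,
       -1.10534916e-04,  6.57843316e-06]), 'eef_pos': array([ 155.57009208, -527.52318091,  231.30267059]), 'orientation': array([3.14158844e+00, 5.87766896e-06, 2.86775901e-01]), 'contact_force': array([-0.27345962,  0.4972587 ,  0.9936607 ]), 'moment': array([-0.03139614, -0.01460035,  0.02208507]), 'gripper_force': 0.0, 'width': 85.10340467025091}
```

```bash
python3 - <<'E'
import cv2
a=cv2.imread("pics/scene0.png")[150:420,100:460];cv2.imwrite("pics/a.png",cv2.resize(a,None,fx=2.2,fy=2.2,interpolation=cv2.INTER_CUBIC))
a=cv2.imread("pics/top0.png")[130:330,130:430];cv2.imwrite("pics/b.png",cv2.resize(a,None,fx=2.6,fy=2.6,interpolation=cv2.INTER_CUBIC))
E
```

```text
(no output)
```

View pics/a.png

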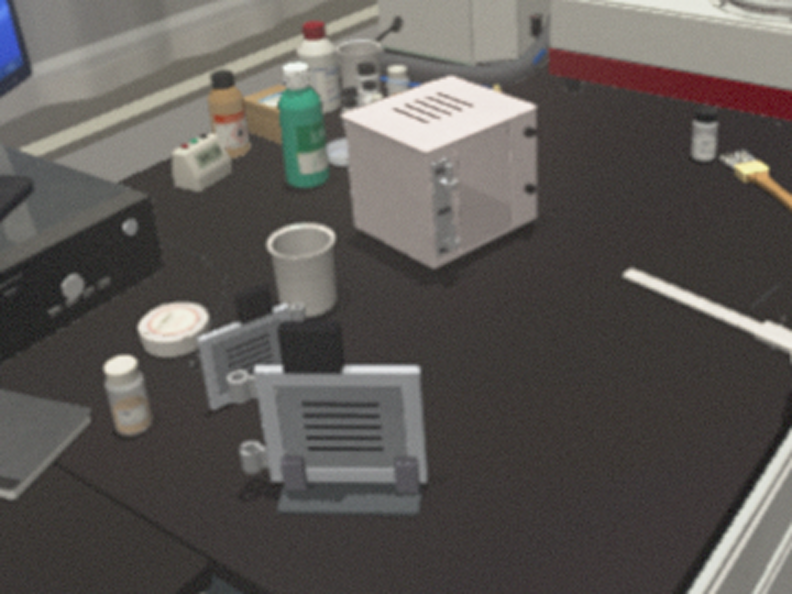

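View pics/b.png

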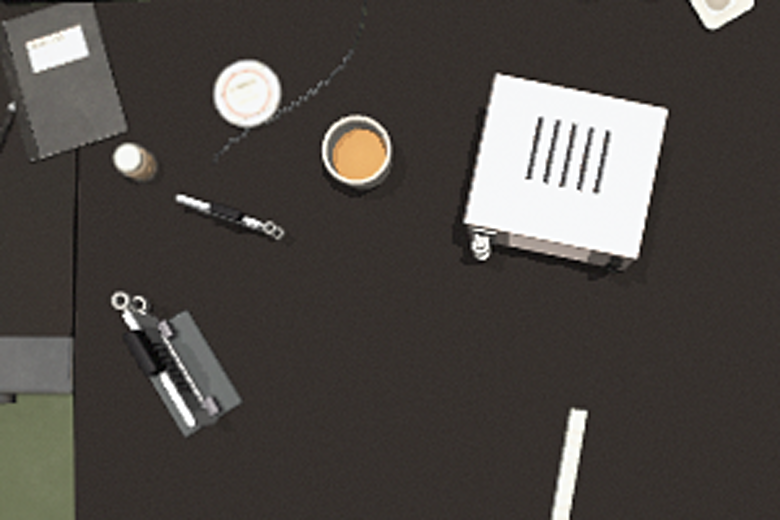

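The scene shows the larger door in its stand (crop 340,420), knuckles at its left. The cabinet is at crop (440,170) with the hinge leaf near (445,205). The top view shows the big door's knuckles at crop (122,300) and the hinge lug at (480,243).

```bash
python3 - <<'E'
from h import *
import pickle
T=pickle.load(open("top.pkl","rb"));S=pickle.load(open("scene.pkl","rb"))
for n,im in(("top",T),("scene",S)):
    C=cloud(im);d=im["depth"]>0
    # bench noise
    m=d&(abs(C[...,2])<15); print(n,"bench z",np.median(C[m][:,2]),C[m][:,2].std())
    def box(lo,hi,z0,z1):
        return C[d&(C[...,0]>lo[0])&(C[...,0]<hi[0])&(C[...,1]>lo[1])&(C[...,1]<hi[1])&(C[...,2]>z0)&(C[...,2]<z1)]
    if n=="top":
        u,v=np.array([347.,188,218,184,268]),np.array([193.,265,213,191,188])
        dd=np.array([im["depth"][int(b),int(a)] for a,b in zip(u,v)])
        print(world(im,u,v,dd).round(0))
        A=C
c=world(T,[347.],[193.],np.array([float(T["depth"][193,347])]))[0]
for n,im in(("top",T),("scene",S)):
    C=cloud(im);d=im["depth"]>0
    m=d&(np.hypot(C[...,0]-c[0],C[...,1]-c[1])<130)&(abs(C[...,2]-150)<12)
    P=C[m]; r=cv2.minAreaRect(P[:,:2].astype(np.float32)); print(n,"cab top",len(P),P[:,2].mean(),r)
g=world(T,[188.],[265.],np.array([float(T["depth"][265,188])]))[0]
for n,im in(("top",T),("scene",S)):
    C=cloud(im);d=im["depth"]>0
    near=d&(np.hypot(C[...,0]-g[0],C[...,1]-g[1])<110)
    for z0,z1 in((128,160),(80,128)):
        P=C[near&(C[...,2]>z0)&(C[...,2]<z1)]
        if len(P)>5:
            r=cv2.minAreaRect(P[:,:2].astype(np.float32)); print(n,"door",z0,len(P),P.mean(0).round(1),P[:,2].max(),r)
E
```

```text
top bench z 0.009702145272099299 4.160598533060427
[[645. -41. 156.]
 [472. 344. 142.]
 [603. 279. 105.]
 [666. 378.  60.]
 [677. 162.  31.]]
scene bench z -0.773925084929164 4.156919445373332
top cab top 4021 149.7267722808775 ((638.4677734375, -41.53021240234375), (164.7991943359375, 160.93971252441406), 78.39167022705078)
scene cab top 1786 148.12360172850921 ((645.2872924804688, -41.965240478515625), (168.17396545410156, 147.75367736816406), 78.30156707763672)
top door 128 146 [471.2 350.7 151.1] 159.59359655896964 ((471.2515563964844, 352.57720947265625), (46.700626373291016, 15.718755722045898), 31.653995513916016)
top door 80 247 [463.7 346.1 106.8] 127.73638072949755 ((467.54046630859375, 347.6768798828125), (149.83245849609375, 16.660675048828125), 33.408164978027344)
scene door 128 502 [468.6 356.3 144.3] 156.48481644657494 ((470.8265075683594, 354.1573791503906), (46.405826568603516, 15.226578712463379), 31.73890495300293)
scene door 80 1643 [463.7 350.4 101.3] 127.64159354252993 ((465.77642822265625, 352.20465087890625), (148.57286071777344, 18.23566436767578), 29.842161178588867)
```

```bash
for i in 1 2 3 4 5; do :; done
python3 -m jog '[{"rot":[0,0,0],"translation":[0.736,-1,0],"hand":1},{"rot":[0,0,0],"translation":[0.736,-1,0],"hand":1},{"rot":[0,0,0],"translation":[0.736,-1,0],"hand":1},{"rot":[0,0,0],"translation":[0.736,-1,0],"hand":1},{"rot":[0,0,0],"translation":[0.736,-1,0],"hand":1}]' | tail -3
python3 -m jog '[{"rot":[0,0,0],"translation":[0.736,-1,0],"hand":1},{"rot":[0,0,0],"translation":[0.736,-1,0],"hand":1},{"rot":[0,0,0],"translation":[0.736,-1,0],"hand":1},{"rot":[0,0,0],"translation":[0.736,-1,0],"hand":1},{"rot":[0,0,0],"translation":[0.736,-1,0],"hand":1}]' | tail -3
python3 -m jog '[{"rot":[0,0,0],"translation":[0.736,-1,0],"hand":1},{"rot":[0,0,0],"translation":[0.736,-1,0],"hand":1},{"rot":[0,0,0],"translation":[0.736,-1,0],"hand":1},{"rot":[0,0,0],"translation":[0.736,-1,0],"hand":1},{"rot":[0,0,0],"translation":[0.736,-1,0],"hand":1}]' | tail -3
cat > st.py <<'E'
from h import *
s=ctrl.get_state();np.set_printoptions(precision=2,suppress=True)
print(round(s["time"],2),s["eef_pos"],s["orientation"].round(4),"F",s["contact_force"],"M",s["moment"],"w",round(s["width"],1),s["gripper_force"],"q",s["joint_positions"])
E
python3 st.py
python3 - <<'E'
from h import *
import pickle
T=pickle.load(open("top.pkl","rb"))
g=cv2.cvtColor(T["pixels"],cv2.COLOR_RGB2GRAY);print(g[193,347])
m=((g>200)*255).astype(np.uint8)
c=[k for k in cv2.findContours(m,cv2.RETR_EXTERNAL,cv2.CHAIN_APPROX_NONE)[0] if cv2.pointPolygonTest(k,(347,180),False)>=0 or cv2.contourArea(k)>3000]
K=np.asarray(T["intrinsics"]);R=np.asarray(T["R"]);t=T["t"]
def plane(px,z):
    one=np.ones(len(px));a=world(T,px[:,0],px[:,1],one*500);b=world(T,px[:,0],px[:,1],one*1500)
    s=(z-a[:,2:])/(b-a)[:,2:];return a+s*(b-a)
for k in c:
    P=plane(k[:,0,:].astype(float),150);r=cv2.minAreaRect(P[:,:2].astype(np.float32));print(len(k),r,cv2.boxPoints(r).round(1).tolist())
E
```

```text
contact_force: [0.4, -0.4, 0.5]
width: 85.2
gripper_force: 0.0
contact_force: [-1.0, 0.7, -0.1]
width: 85.4
gripper_force: 0.0
contact_force: [0.2, 0.0, -0.1]
width: 85.2
gripper_force: 0.0
2.48 [346.23  -3.52 231.  ] [3.14 0.   0.29] F [ 0.24  0.01 -0.07] M [-0.01 -0.03  0.01] w 85.2 0.0 q [-0.01 -0.39 -0.25  1.72 -0.    2.85]
49
242 ((645.41796875, -42.564361572265625), (162.8618927001953, 142.91030883789062), 78.24560546875) [[558.9000244140625, -107.69999694824219], [698.7999877929688, -136.8000030517578], [732.0, 22.600000381469727], [592.0999755859375, 51.70000076293945]]
985 ((551.2634887695312, -627.5222778320312), (441.4042663574219, 291.61590576171875), 1.7719957828521729) [[326.20001220703125, -488.6000061035156], [335.20001220703125, -780.0999755859375], [776.4000244140625, -766.4000244140625], [767.4000244140625, -475.0]]
347 ((981.6812133789062, -684.6624755859375), (213.6802978515625, 272.7035217285156), 0.2913593649864197) [[874.0999755859375, -548.9000244140625], [875.5, -821.5999755859375], [1089.199951171875, -820.5], [1087.800048828125, -547.7999877929688]]
```

```bash

python3 -m jog '[{"rot":[0,0,-0.054],"translation":[0.49,-0.682,0],"hand":1},{"rot":[0,0,-0.108],"translation":[0.49,-0.682,0],"hand":1},{"rot":[0,0,-0.163],"translation":[0.49,-0.682,0],"hand":1},{"rot":[0,0,-0.217],"translation":[0.49,-0.682,0],"hand":1},{"rot":[0,0,-0.2712],"translation":[0.49,-0.682,0],"hand":1}]' >/dev/null
python3 -m jog '[{"rot":[0,0,-0.054],"translation":[0.837,-0.081,0],"hand":1},{"rot":[0,0,-0.108],"translation":[0.837,-0.081,0],"hand":1},{"rot":[0,0,-0.163],"translation":[0.837,-0.081,0],"hand":1},{"rot":[0,0,-0.217],"translation":[0.837,-0.081,0],"hand":1},{"rot":[0,0,-0.2712],"translation":[0.837,-0.081,0],"hand":1}]' >/dev/null
python3 -m jog '[{"rot":[0,0,-0.054],"translation":[0.611,0.577,0],"hand":1},{"rot":[0,0,-0.108],"translation":[0.611,0.577,0],"hand":1},{"rot":[0,0,-0.163],"translation":[0.611,0.577,0],"hand":1},{"rot":[0,0,-0.217],"translation":[0.611,0.577,0],"hand":1},{"rot":[0,0,-0.2712],"translation":[0.611,0.577,0],"hand":1}]' >/dev/null
python3 -m jog '[{"rot":[0,0,-0.054],"translation":[0,0,0],"hand":1},{"rot":[0,0,-0.108],"translation":[0,0,0],"hand":1},{"rot":[0,0,-0.163],"translation":[0,0,0],"hand":1},{"rot":[0,0,-0.217],"translation":[0,0,0],"hand":1},{"rot":[0,0,-0.2712],"translation":[0,0,0],"hand":1}]' >/dev/null
python3 st.py
```

```text
4.97 [473.41 351.22 231.04] [-3.14 -0.   -2.59] F [ 0.55 -0.6  -0.43] M [ 0.01 -0.07 -0.03] w 85.4 0.0 q [ 0.64  0.18  0.28  1.67 -0.    0.09]
```

```bash

python3 -m jog '[{"rot":[0,0,0],"translation":[0.005,0.02,0.2],"hand":1},{"rot":[0,0,0],"translation":[0.005,0.02,0.4],"hand":1},{"rot":[0,0,0],"translation":[0.005,0.02,0.6],"hand":1},{"rot":[0,0,0],"translation":[0.005,0.02,0.727],"hand":1},{"rot":[0,0,0],"translation":[0.005,0.02,0.727],"hand":1}]' 
python3 -m jog '[{"rot":[0,0,0],"translation":[0,0,0],"hand":0},{"rot":[0,0,0],"translation":[0,0,0],"hand":-0.3},{"rot":[0,0,0],"translation":[0,0,0],"hand":-0.8},{"rot":[0,0,0],"translation":[0,0,0],"hand":-1},{"rot":[0,0,0],"translation":[0,0,0],"hand":-1}]' 60
python3 st.py
```

```text
time: 5.6
eef_pos: [469.3, 354.8, 121.0]
orientation: [-3.141, -0.002, -2.592]
contact_force: [1.1, 0.5, 0.4]
width: 85.5
gripper_force: 0.0
time: 6.22
eef_pos: [469.3, 356.0, 122.8]
orientation: [-3.138, 0.001, -2.589]
contact_force: [2.4, -5.8, 3.8]
width: 13.4
gripper_force: 58.3
6.22 [469.31 356.02 122.83] [-3.14  0.   -2.59] F [ 2.37 -5.76  3.76] M [-1.72 -0.96  0.09] w 13.4 58.289469480514526 q [ 0.65  0.17  0.05  1.46 -0.    0.1 ]
```

```bash

python3 -m jog '[{"rot":[0,0,0],"translation":[0,0,-0.05],"hand":-1},{"rot":[0,0,0],"translation":[0,0,-0.15],"hand":-1},{"rot":[0,0,0],"translation":[0,0,-0.25],"hand":-1},{"rot":[0,0,0],"translation":[0,0,-0.36],"hand":-1},{"rot":[0,0,0],"translation":[0,0,-0.36],"hand":-1}]' 80
python3 -m jog '[{"rot":[0,0,0.03],"translation":[0.08,-0.13,0],"hand":-1},{"rot":[0,0,0.07],"translation":[0.17,-0.29,0],"hand":-1},{"rot":[0,0,0.11],"translation":[0.26,-0.45,0],"hand":-1},{"rot":[0,0,0.14],"translation":[0.33,-0.57,0],"hand":-1},{"rot":[0,0,0.1544],"translation":[0.359,-0.609,0],"hand":-1}]' >/dev/null
python3 -m jog '[{"rot":[0,0,0],"translation":[0,-0.15,0],"hand":-1},{"rot":[0,0,0],"translation":[0.01,-0.32,0],"hand":-1},{"rot":[0,0,0],"translation":[0.02,-0.5,0],"hand":-1},{"rot":[0,0,0],"translation":[0.03,-0.65,0],"hand":-1},{"rot":[0,0,0],"translation":[0.031,-0.706,0],"hand":-1}]' >/dev/null
python3 -m jog '[{"rot":[0,0,0],"translation":[0,-0.15,0],"hand":-1},{"rot":[0,0,0],"translation":[0.01,-0.32,0],"hand":-1},{"rot":[0,0,0],"translation":[0.02,-0.5,0],"hand":-1},{"rot":[0,0,0],"translation":[0.03,-0.65,0],"hand":-1},{"rot":[0,0,0],"translation":[0.031,-0.706,0],"hand":-1}]' 
python3 st.py
python3 - <<'E'
from h import *
import pickle
o=[]
for n in("scene","top"):
    im=ctrl.get_image(n);pickle.dump(im,open(n+"1.pkl","wb"))
    s=ctrl.get_state();tp=s["eef_pos"];y=s["orientation"][2];tx=np.array([np.cos(y),np.sin(y),0])
    kn=tp-60*tx;kn[2]=tp[2]-122.8+18
    print(n,"knuckle",kn, proj(im,kn+[0,0,90]),proj(im,kn))
    c=proj(im,np.array([575,34,80.]))
    x,yy=int(c[0]),int(c[1]);f=im["pixels"][yy-60:yy+60,x-90:x+70,::-1]
    o.append(cv2.resize(f,None,fx=4.8,fy=4.8,interpolation=cv2.INTER_CUBIC)); print(n,"crop origin",x-90,yy-60)
    cv2.imwrite(f"pics/c_{n}.png",o[-1])
E
```

```text
time: 6.85
eef_pos: [469.0, 357.8, 178.4]
orientation: [3.141, 0.003, -2.588]
contact_force: [-0.0, 0.6, -3.5]
width: 13.1
gripper_force: 78.8
time: 8.72
eef_pos: [476.0, 38.7, 176.2]
orientation: [3.141, 0.0, -3.074]
contact_force: [-0.3, -0.7, -3.8]
width: 13.1
gripper_force: 78.5
8.72 [476.    38.75 176.18] [ 3.14  0.   -3.07] F [-0.27 -0.68 -3.78] M [ 0.02 -0.05 -0.03] w 13.1 78.48248362541199 q [ 0.08 -0.1  -0.12  1.55  0.    0.01]
scene knuckle [535.8976352   42.43017622  71.39092347] [316.67460701 217.11171912] [317.96228284 253.55375423]
scene crop origin 215 184
top knuckle [535.8860739   43.10689486  71.39959258] [311.78608632 238.33022933] [312.71220616 240.76088586]
top crop origin 226 165
```

View pics/c_scene.png

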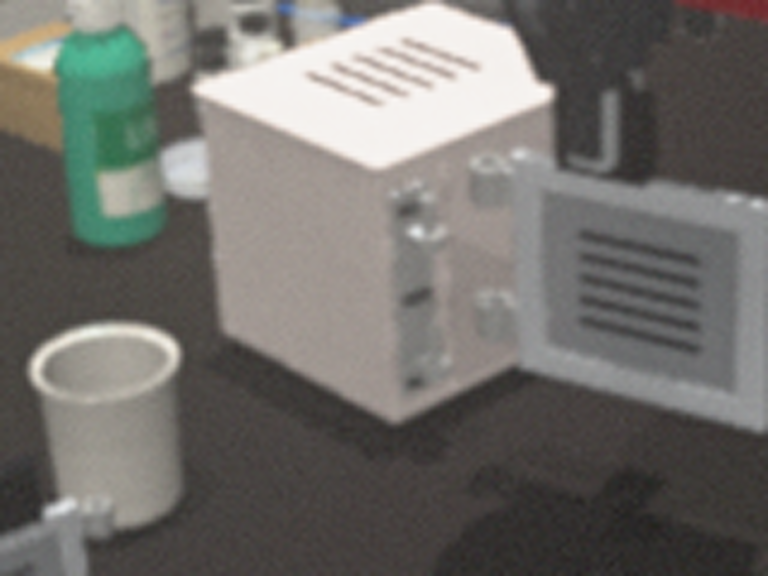

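View pics/c_top.png

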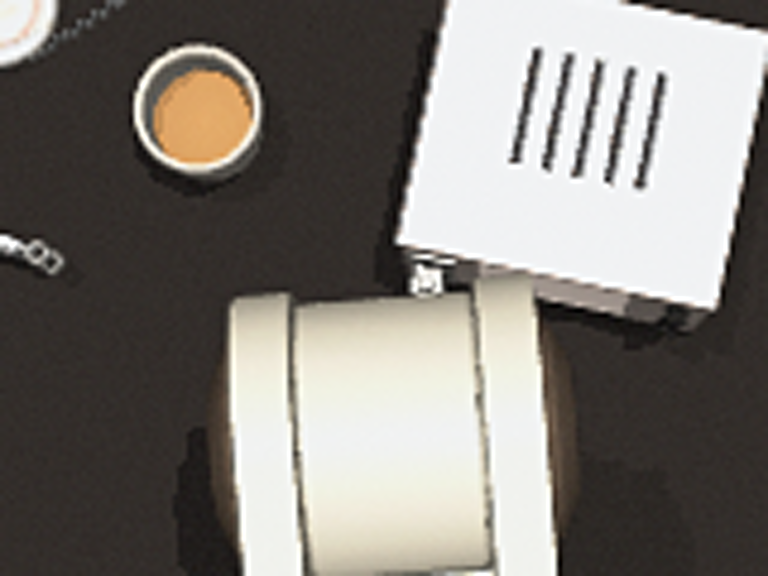

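The scene crop shows the held door's knuckles at about (490,180) and (495,315), which is full-image (317,221) and (318,250). That agrees with my prediction to within 1 px. The hinge lugs are at crop (425,235) and (432,362). The gripper now hides the knuckle from the top camera, but the upper lug shows at (425,277).

```bash
python3 - <<'E'
from h import *
import pickle
T=pickle.load(open("top.pkl","rb"));S=pickle.load(open("scene.pkl","rb"))
c=np.array([645.2,-42.5,0]);a=-.204;R=np.array([[np.cos(a),-np.sin(a),0],[np.sin(a),np.cos(a),0],[0,0,1]])
W=lambda p:c+R@np.array(p,float)
for s in(3,7,10,13,17): print(s,W([-84,51+s,45]).round(1),"top tip",proj(T,W([-84,51+s,133])).round(1),"top lug",proj(T,W([-84,51+s,115])).round(1),"scene tip/lug",proj(S,W([-84,51+s,133])).round(1),proj(S,W([-84,51+s,115])).round(1),"lower",proj(S,W([-84,51+s,45])).round(1))
tiles=[]
for im,(u0,v0,w,h) in((T,(300,205,40,30)),(S,(285,205,40,30))):
    k=18;f=cv2.resize(im["pixels"][v0:v0+h,u0:u0+w,::-1],None,fx=k,fy=k,interpolation=cv2.INTER_CUBIC)[:,:]
    for s,col in((5,(0,0,255)),(10,(0,200,0)),(15,(255,0,0))):
        for z in(133,115,63,45):
            p=(proj(im,W([-84,51+s,z]))-[u0,v0]+.5)*k
            cv2.circle(f,(int(p[0]),int(p[1])),3,col,-1)
    for q in([-70,80,150],[-70,-80,150],[-70,80,0]):
        p=(proj(im,W(q))-[u0,v0]+.5)*k;cv2.drawMarker(f,(int(p[0]),int(p[1])),(255,0,255),0,20,2)
    tiles.append(cv2.resize(f,(640,480))[:, :])
cv2.imwrite("pics/d.png",cv2.resize(np.vstack(tiles),(400*2,600*2))[:, :] if 0 else np.hstack([cv2.resize(t,(400,300)) for t in tiles]))
cv2.imwrite("pics/d1.png",tiles[0])
E
```

```text
3 [573.9  27.4  45. ] top tip [318.6 223.5] top lug [318.7 224.2] scene tip/lug [307.1 222.6] [307.4 229.8] lower [308.6 256.7]
7 [574.7  31.3  45. ] top tip [317.  223.2] top lug [317.1 223.9] scene tip/lug [305.7 223.2] [306.1 230.4] lower [307.4 257.3]
10 [575.3  34.3  45. ] top tip [315.8 223. ] top lug [315.9 223.6] scene tip/lug [304.8 223.6] [305.1 230.8] lower [306.4 257.8]
13 [575.9  37.2  45. ] top tip [314.5 222.7] top lug [314.7 223.4] scene tip/lug [303.8 224. ] [304.1 231.2] lower [305.4 258.2]
17 [576.7  41.1  45. ] top tip [312.9 222.4] top lug [313.1 223.1] scene tip/lug [302.4 224.6] [302.8 231.8] lower [304.2 258.8]
```

View pics/d1.png

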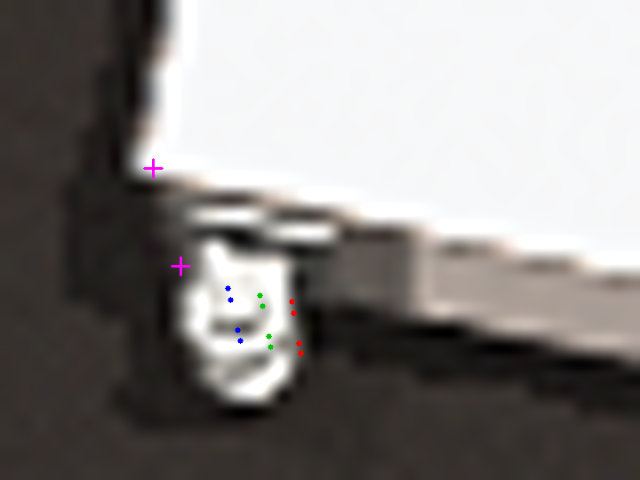

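View pics/d.png

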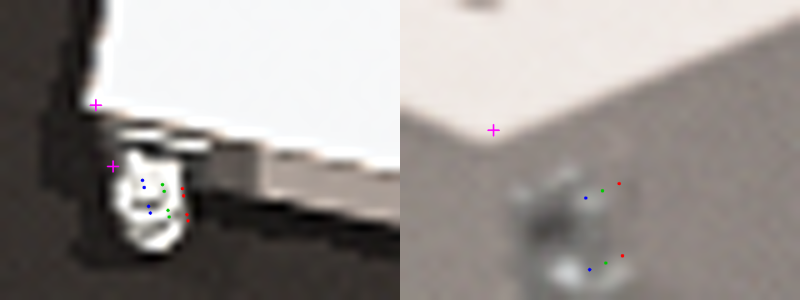

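The image shows the cabinet corner within about 1 mm of my model. The lug blob, centred at x≈240–250 in the zoom, gives a leaf shift of about 13 mm, so I put the pin axis near (575.7, 37.2). I'll bring the knuckle over it and lower it a little.

```bash

python3 -m jog '[{"rot":[0,0,0],"translation":[-0.05,-0.03,0],"hand":-1},{"rot":[0,0,0],"translation":[-0.12,-0.055,0],"hand":-1},{"rot":[0,0,0],"translation":[-0.19,-0.055,0],"hand":-1},{"rot":[0,0,0],"translation":[-0.24,-0.055,0],"hand":-1},{"rot":[0,0,0],"translation":[-0.262,-0.055,0],"hand":-1}]' >/dev/null
python3 -m jog '[{"rot":[0,0,0],"translation":[0,0,0],"hand":-1},{"rot":[0,0,0],"translation":[0,0,0.01],"hand":-1},{"rot":[0,0,0],"translation":[0,0,0.02],"hand":-1},{"rot":[0,0,0],"translation":[0,0,0.03],"hand":-1},{"rot":[0,0,0],"translation":[0,0,0.03],"hand":-1}]' >/dev/null
python3 st.py
cat > k.py <<'E'
from h import *
s=ctrl.get_state();tp=s["eef_pos"];y=s["orientation"][2]
kn=tp-60*np.array([np.cos(y),np.sin(y),0]);kn[2]=tp[2]-104.8
print("kn",kn.round(2),"F",s["contact_force"].round(1),"M",s["moment"].round(2),round(s["time"],2))
E
python3 k.py
python3 - <<'E'
from h import *
im=ctrl.get_image("scene");f=im["pixels"][195:275,280:360,::-1]
cv2.imwrite("pics/e.png",cv2.resize(f,None,fx=7,fy=7,interpolation=cv2.INTER_CUBIC))
E
```

```text
10.07 [515.45  33.39 171.6 ] [-3.14 -0.   -3.07] F [-0.2  -0.43 -3.4 ] M [-0.02 -0.02  0.04] w 13.3 78.64221453666687 q [ 0.06 -0.01 -0.04  1.54 -0.   -0.  ]
kn [575.31  37.48  66.8 ] F [-0.2 -0.4 -3.4] M [-0.02 -0.02  0.04] 10.07
```

View pics/e.png

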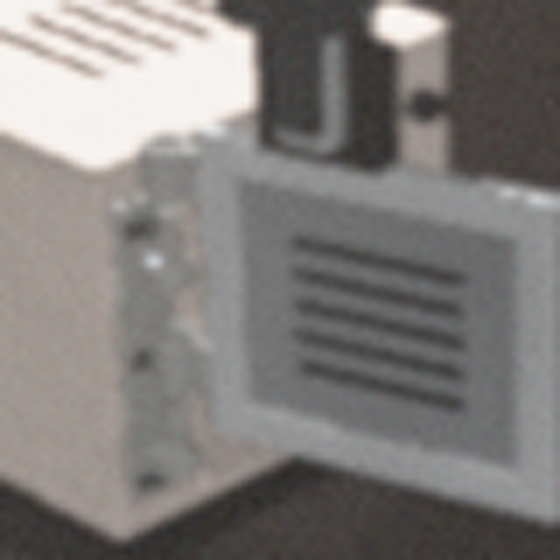

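The upper knuckle sits directly over the upper pin, at crop (172,165) above the lug at (155,260), with no contact. I'll ease it down 6 mm.

```bash

python3 -m jog '[{"rot":[0,0,0],"translation":[0,0,0.01],"hand":-1},{"rot":[0,0,0],"translation":[0,0,0.02],"hand":-1},{"rot":[0,0,0],"translation":[0,0,0.03],"hand":-1},{"rot":[0,0,0],"translation":[0,0,0.04],"hand":-1},{"rot":[0,0,0],"translation":[0,0,0.04],"hand":-1}]' | grep contact
python3 k.py
```

```text
contact_force: [-4.7, 0.0, 6.4]
kn [575.46  37.58  62.21] F [-4.7  0.   6.4] M [-0.01  0.65  0.06] 10.75
```

```bash

python3 -m jog '[{"rot":[0,0,0],"translation":[0,0,-0.01],"hand":-1},{"rot":[0,0,0],"translation":[0.009,0,-0.01],"hand":-1},{"rot":[0,0,0],"translation":[0.009,0,-0.005],"hand":-1},{"rot":[0,0,0],"translation":[0.009,0,0],"hand":-1},{"rot":[0,0,0],"translation":[0.009,0,0],"hand":-1}]' | grep contact
python3 k.py
```

```text
contact_force: [-1.5, 0.4, 6.4]
kn [574.52  37.49  61.93] F [-1.5  0.4  6.4] M [ 0.08 -0.26  0.02] 11.38
```

```bash

python3 -m jog '[{"rot":[0,0,0],"translation":[0.002,0,0],"hand":-1},{"rot":[0,0,0],"translation":[0.004,0,0],"hand":-1},{"rot":[0,0,0],"translation":[0.006,0,0],"hand":-1},{"rot":[0,0,0],"translation":[0.006,0,0],"hand":-1},{"rot":[0,0,0],"translation":[0.006,0,0],"hand":-1}]' | grep contact
python3 k.py
python3 -m jog '[{"rot":[0,0,0],"translation":[0,0.003,0],"hand":-1},{"rot":[0,0,0],"translation":[0,0.006,0],"hand":-1},{"rot":[0,0,0],"translation":[0,0.009,0],"hand":-1},{"rot":[0,0,0],"translation":[0,0.009,0],"hand":-1},{"rot":[0,0,0],"translation":[0,0.009,0],"hand":-1}]' | grep contact
python3 k.py
```

```text
contact_force: [2.7, 0.4, 5.8]
kn [574.    37.45  61.81] F [2.7 0.4 5.8] M [ 0.19 -0.94  0.04] 12.0
contact_force: [1.7, 1.8, -1.0]
kn [572.94  38.93  60.4 ] F [ 1.7  1.8 -1. ] M [ 0.36 -0.73  0.06] 12.62
```

It dropped in once shifted to +y. I'll relieve the side force and keep lowering.

```bash

python3 -m jog '[{"rot":[0,0,0],"translation":[-0.003,0.004,0],"hand":-1},{"rot":[0,0,0],"translation":[-0.003,0.004,0.01],"hand":-1},{"rot":[0,0,0],"translation":[-0.003,0.004,0.02],"hand":-1},{"rot":[0,0,0],"translation":[-0.003,0.004,0.03],"hand":-1},{"rot":[0,0,0],"translation":[-0.003,0.004,0.03],"hand":-1}]' | grep contact
python3 k.py
```

```text
contact_force: [0.4, 0.6, -3.4]
kn [573.3   39.32  56.09] F [ 0.4  0.6 -3.4] M [ 0.19 -0.09  0.05] 13.25
```

Free sliding on both pins. I'll lower it to just above the seat (foot 45).

```bash

python3 -m jog '[{"rot":[0,0,0],"translation":[0,0.001,0.01],"hand":-1},{"rot":[0,0,0],"translation":[0,0.001,0.025],"hand":-1},{"rot":[0,0,0],"translation":[0,0.001,0.04],"hand":-1},{"rot":[0,0,0],"translation":[0,0.001,0.05],"hand":-1},{"rot":[0,0,0],"translation":[0,0.001,0.06],"hand":-1}]' | grep contact
python3 k.py
python3 -m jog '[{"rot":[0,0,0],"translation":[0,0,0.004],"hand":-1},{"rot":[0,0,0],"translation":[0,0,0.008],"hand":-1},{"rot":[0,0,0],"translation":[0,0,0.012],"hand":-1},{"rot":[0,0,0],"translation":[0,0,0.012],"hand":-1},{"rot":[0,0,0],"translation":[0,0,0.012],"hand":-1}]' | grep contact
python3 k.py
```

```text
contact_force: [1.5, -0.4, -2.7]
kn [573.51  39.45  47.32] F [ 1.5 -0.4 -2.7] M [0.02 0.02 0.02] 13.88
contact_force: [0.2, 0.0, -3.2]
kn [573.52  39.49  45.64] F [ 0.2  0.  -3.2] M [ 0.05 -0.04  0.03] 14.5
```

```bash

python3 -m jog '[{"rot":[0,0,0],"translation":[0,0,0.004],"hand":-1},{"rot":[0,0,0],"translation":[0,0,0.008],"hand":-1},{"rot":[0,0,0],"translation":[0,0,0.012],"hand":-1},{"rot":[0,0,0],"translation":[0,0,0.012],"hand":-1},{"rot":[0,0,0],"translation":[0,0,0.012],"hand":-1}]' | grep contact
python3 k.py
```

```text
contact_force: [-4.3, 0.1, 5.8]
kn [573.5   39.45  44.89] F [-4.3  0.1  5.8] M [-0.04  0.76  0.03] 15.12
```

Seated at 44.9 mm with a light upward force. I'll relax it and release.

```bash

python3 -m jog '[{"rot":[0,0,0],"translation":[0,0,-0.005],"hand":-1},{"rot":[0,0,0],"translation":[0,0,-0.005],"hand":-0.5},{"rot":[0,0,0],"translation":[0,0,-0.005],"hand":-0.2},{"rot":[0,0,0],"translation":[0,0,-0.005],"hand":0},{"rot":[0,0,0],"translation":[0,0,-0.005],"hand":0}]' 
python3 -m jog '[{"rot":[0,0,0],"translation":[0,0,-0.1],"hand":0},{"rot":[0,0,0],"translation":[0,0,-0.2],"hand":0},{"rot":[0,0,0],"translation":[0,0,-0.4],"hand":0},{"rot":[0,0,0],"translation":[0,0,-0.5],"hand":0},{"rot":[0,0,0],"translation":[0,0,-0.5],"hand":0}]' 
python3 k.py
python3 - <<'E'
from h import *
im=ctrl.get_image("scene");f=im["pixels"][180:280,280:380,::-1]
cv2.imwrite("pics/f.png",cv2.resize(f,None,fx=6,fy=6,interpolation=cv2.INTER_CUBIC))
import pickle
for n in("top","scene"):
    im=ctrl.get_image(n);C=cloud(im);P=C[(im["depth"]>0)&(C[...,0]>380)&(C[...,0]<560)&(abs(C[...,1]-30)<110)&(C[...,2]>60)&(C[...,2]<190)];print(n,len(P))
    if len(P)>20: print(P.mean(0),cv2.minAreaRect(P[:,:2].astype(np.float32)))
E
```

```text
time: 15.75
eef_pos: [513.6, 35.4, 149.3]
orientation: [3.142, -0.0, -3.074]
contact_force: [-0.0, -0.1, 0.1]
width: 42.8
gripper_force: 0.0
time: 16.38
eef_pos: [514.3, 35.4, 225.7]
orientation: [-3.142, 0.002, -3.073]
contact_force: [0.5, -0.6, -0.7]
width: 42.7
gripper_force: 0.0
kn [574.13  39.53 120.92] F [ 0.5 -0.6 -0.7] M [ 0.06 -0.06 -0.01] 16.38
top 0
scene 1999
[497.10214505  37.93046745 112.6979757 ] ((495.70147705078125, 37.90089416503906), (128.15858459472656, 15.74666690826416), 1.800804615020752)
```

View pics/f.png

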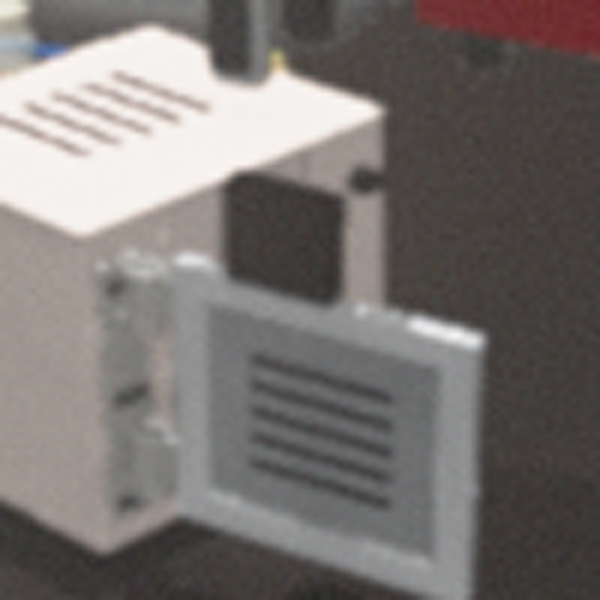

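The door hangs by itself on both pins, square and open (hinge at crop (145,360), free edge at (475,460)). Now I'll close the fingers and go to the outer side near the free edge.

```bash

python3 -m jog '[{"rot":[0,0,0],"translation":[0.1,0.1,0],"hand":-1},{"rot":[0,0,0],"translation":[0.2,0.2,0],"hand":-1},{"rot":[0,0,0],"translation":[0.305,0.333,0],"hand":-1},{"rot":[0,0,0],"translation":[0.305,0.333,0],"hand":-1},{"rot":[0,0,0],"translation":[0.305,0.333,0],"hand":-1}]' 20 >/dev/null
python3 -m jog '[{"rot":[0,0,0],"translation":[0,0,0.25],"hand":-1},{"rot":[0,0,0],"translation":[0,0,0.5],"hand":-1},{"rot":[0,0,0],"translation":[0,0,0.7],"hand":-1},{"rot":[0,0,0],"translation":[0,0,0.76],"hand":-1},{"rot":[0,0,0],"translation":[0,0,0.76],"hand":-1}]' 
python3 -m jog '[{"rot":[0,0,0],"translation":[0,-0.03,0],"hand":-1},{"rot":[0,0,0],"translation":[0,-0.08,0],"hand":-1},{"rot":[0,0,0],"translation":[0,-0.12,0],"hand":-1},{"rot":[0,0,0],"translation":[0,-0.16,0],"hand":-1},{"rot":[0,0,0],"translation":[0,-0.167,0],"hand":-1}]' 
python3 - <<'E'
import numpy as np
r,d=105,25
for D in(.26,.3,):
  for k in range(1,6):
    a=D*k/5;print(D,round(-a/np.pi,4),((np.array([r*np.cos(a)+d*np.sin(a)-r,-r*np.sin(a)+d*np.cos(a)-d]))/150).round(3))
E
```

```text
time: 17.77
eef_pos: [464.7, 81.9, 110.6]
orientation: [-3.142, -0.0, -3.074]
contact_force: [0.3, 0.1, 0.2]
width: 0.3
gripper_force: 0.0
time: 18.4
eef_pos: [466.4, 56.6, 110.5]
orientation: [-3.142, 0.0, -3.074]
contact_force: [0.5, -0.1, -0.0]
width: -0.1
gripper_force: 0.0
0.26 -0.0166 [ 0.008 -0.037]
0.26 -0.0331 [ 0.014 -0.074]
0.26 -0.0497 [ 0.017 -0.111]
0.26 -0.0662 [ 0.019 -0.148]
0.26 -0.0828 [ 0.019 -0.186]
0.3 -0.0191 [ 0.009 -0.042]
0.3 -0.0382 [ 0.015 -0.085]
0.3 -0.0573 [ 0.019 -0.128]
0.3 -0.0764 [ 0.02  -0.171]
0.3 -0.0955 [ 0.018 -0.214]
```

```bash

python3 -m jog '[{"rot":[0,0,-0.0191],"translation":[0.009,-0.042,0],"hand":-1},{"rot":[0,0,-0.0382],"translation":[0.015,-0.085,0],"hand":-1},{"rot":[0,0,-0.0573],"translation":[0.019,-0.128,0],"hand":-1},{"rot":[0,0,-0.0764],"translation":[0.02,-0.171,0],"hand":-1},{"rot":[0,0,-0.0955],"translation":[0.018,-0.214,0],"hand":-1}]' | grep contact
python3 -m jog '[{"rot":[0,0,-0.0191],"translation":[0.009,-0.042,0],"hand":-1},{"rot":[0,0,-0.0382],"translation":[0.015,-0.085,0],"hand":-1},{"rot":[0,0,-0.0573],"translation":[0.019,-0.128,0],"hand":-1},{"rot":[0,0,-0.0764],"translation":[0.02,-0.171,0],"hand":-1},{"rot":[0,0,-0.0955],"translation":[0.018,-0.214,0],"hand":-1}]' | grep contact
python3 -m jog '[{"rot":[0,0,-0.0191],"translation":[0.009,-0.042,0],"hand":-1},{"rot":[0,0,-0.0382],"translation":[0.015,-0.085,0],"hand":-1},{"rot":[0,0,-0.0573],"translation":[0.019,-0.128,0],"hand":-1},{"rot":[0,0,-0.0764],"translation":[0.02,-0.171,0],"hand":-1},{"rot":[0,0,-0.0955],"translation":[0.018,-0.214,0],"hand":-1}]'
cat > d.py <<'E'
from h import *
im=ctrl.get_image("scene");C=cloud(im)
P=C[(im["depth"]>0)&(np.hypot(C[...,0]-573.5,C[...,1]-39.5)<150)&(C[...,2]>55)&(C[...,2]<135)]
c=np.array([573.5,39.5]);a=-.204;Rm=np.array([[np.cos(a),-np.sin(a)],[np.sin(a),np.cos(a)]]);Q=(P[:,:2]-c)@Rm
o=[]
for y in range(-140,-20,20):
    q=Q[(Q[:,1]>y)&(Q[:,1]<y+20)];o.append((y+10,len(q),np.percentile(q[:,0],[5,25,50,75]).round(0).tolist() if len(q) else None))
print(o)
cv2.imwrite("pics/g.png",cv2.resize(im["pixels"][170:290,260:420,::-1],None,fx=5,fy=5,interpolation=cv2.INTER_CUBIC))
E
python3 d.py; python3 st.py
```

```text
contact_force: [0.7, 0.2, -0.0]
contact_force: [-0.2, 0.0, 0.4]
time: 20.27
eef_pos: [492.7, -33.0, 110.4]
orientation: [3.141, -0.0, -2.171]
contact_force: [0.4, -0.2, -1.4]
width: -0.2
gripper_force: 0.1
[(-130, 57, [-68.0, -66.0, -65.0, 7.0]), (-110, 220, [-67.0, -64.0, -61.0, -57.0]), (-90, 265, [-78.0, -52.0, -47.0, -44.0]), (-70, 339, [-70.0, -41.0, -38.0, -34.0]), (-50, 292, [-31.0, -29.0, -26.0, -23.0]), (-30, 294, [-21.0, -18.0, -15.0, -13.0])]
20.32 [493.08 -33.41 110.3 ] [-3.14 -0.   -2.17] F [-0.44  0.67 -0.71] M [-0.01  0.03  0.04] w 0.0 0.0 q [-0.07 -0.06 -0.2   1.42 -0.   -1.04]
```

View pics/g.png

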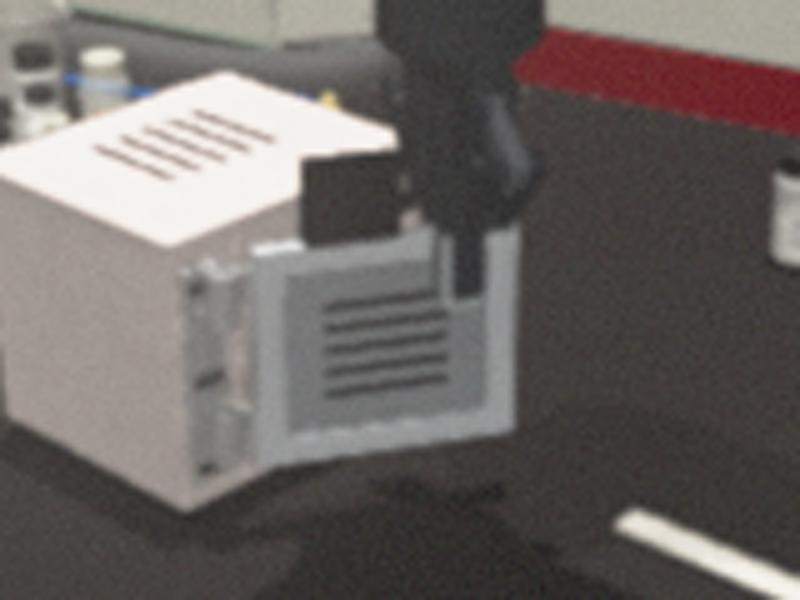

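The door follows the fingers and is now about 0.45 rad open. I'll continue slowly.

```bash

python3 -m jog '[{"rot":[0,0,-0.0166],"translation":[0.008,-0.037,0],"hand":-1},{"rot":[0,0,-0.0331],"translation":[0.014,-0.074,0],"hand":-1},{"rot":[0,0,-0.0497],"translation":[0.017,-0.111,0],"hand":-1},{"rot":[0,0,-0.0662],"translation":[0.019,-0.148,0],"hand":-1},{"rot":[0,0,-0.0828],"translation":[0.019,-0.186,0],"hand":-1}]' | grep contact
python3 -m jog '[{"rot":[0,0,-0.005],"translation":[0.002,-0.011,0],"hand":-1},{"rot":[0,0,-0.01],"translation":[0.004,-0.022,0],"hand":-1},{"rot":[0,0,-0.015],"translation":[0.006,-0.033,0],"hand":-1},{"rot":[0,0,-0.02],"translation":[0.008,-0.044,0],"hand":-1},{"rot":[0,0,-0.025],"translation":[0.01,-0.055,0],"hand":-1}]' | grep contact
python3 d.py; python3 st.py
```

```text
contact_force: [0.0, -0.2, -0.5]
contact_force: [-0.6, 0.7, 0.4]
[(-130, 129, [-24.0, -23.0, -22.0, -19.0]), (-110, 146, [-45.0, -19.0, -17.0, -15.0]), (-90, 283, [-41.0, -24.0, -14.0, -12.0]), (-70, 215, [-13.0, -12.0, -10.0, -9.0]), (-50, 219, [-10.0, -9.0, -7.0, -6.0]), (-30, 243, [-8.0, -6.0, -5.0, -3.0])]
21.62 [521.44 -55.34 110.36] [-3.14 -0.   -1.83] F [-0.77  0.43 -0.3 ] M [-0.03  0.    0.03] w 0.2 0.019403907566584166 q [-0.11  0.01 -0.13  1.42 -0.   -1.41]
```

```bash

python3 -m jog '[{"rot":[0,0,0],"translation":[0,-0.017,0],"hand":-1},{"rot":[0,0,0],"translation":[0,-0.034,0],"hand":-1},{"rot":[0,0,0],"translation":[0,-0.05,0],"hand":-1},{"rot":[0,0,0],"translation":[0,-0.067,0],"hand":-1},{"rot":[0,0,0],"translation":[0,-0.084,0],"hand":-1}]' | grep contact
python3 -m jog '[{"rot":[0,0,0],"translation":[0,-0.004,0],"hand":-1},{"rot":[0,0,0],"translation":[0,-0.008,0],"hand":-1},{"rot":[0,0,0],"translation":[0,-0.01,0],"hand":-1},{"rot":[0,0,0],"translation":[0,-0.01,0],"hand":-1},{"rot":[0,0,0],"translation":[0,-0.01,0],"hand":-1}]' | grep contact
python3 d.py; python3 st.py
```

```text
contact_force: [-0.8, 0.6, -1.1]
contact_force: [0.1, -0.4, 0.1]
[(-130, 93, [-7.0, -5.0, -4.0, -3.0]), (-110, 145, [-31.0, -4.0, -2.0, -1.0]), (-90, 242, [-27.0, -12.0, -2.0, -1.0]), (-70, 185, [-4.0, -2.0, -1.0, -0.0]), (-50, 191, [-3.0, -2.0, -1.0, 0.0]), (-30, 213, [-4.0, -2.0, -1.0, 0.0])]
22.93 [534.81 -58.87 110.36] [ 3.14  0.   -1.83] F [ 0.34  1.09 -0.02] M [ 0.06  0.06 -0.  ] w 0.1 0.12200379544992757 q [-0.11  0.05 -0.1   1.42  0.   -1.42]
```

```bash

python3 -m jog '[{"rot":[0,0,0],"translation":[0,-0.006,0],"hand":-1},{"rot":[0,0,0],"translation":[0,-0.012,0],"hand":-1},{"rot":[0,0,0],"translation":[0,-0.018,0],"hand":-1},{"rot":[0,0,0],"translation":[0,-0.02,0],"hand":-1},{"rot":[0,0,0],"translation":[0,-0.02,0],"hand":-1}]' | grep contact
python3 st.py
python3 -m jog '[{"rot":[0,0,0],"translation":[0,0.01,0],"hand":-1},{"rot":[0,0,0],"translation":[0,0.05,0],"hand":-1},{"rot":[0,0,0],"translation":[0,0.15,0],"hand":-1},{"rot":[0,0,0],"translation":[0,0.35,0],"hand":-1},{"rot":[0,0,0],"translation":[0,0.5,0],"hand":-1}]' | grep contact
python3 -m jog '[{"rot":[0,0,0],"translation":[0,0,0],"hand":-1},{"rot":[0,0,0],"translation":[0,0.2,-0.3],"hand":-1},{"rot":[0,0,0],"translation":[0,0.2,-0.5],"hand":-1},{"rot":[0,0,0],"translation":[0,0.2,-0.5],"hand":-1},{"rot":[0,0,0],"translation":[0,0.2,-0.5],"hand":-1}]' | grep contact
python3 d.py;python3 st.py
```

```text
contact_force: [-0.5, 0.3, -0.6]
23.55 [537.76 -59.66 110.41] [ 3.14  0.   -1.83] F [-0.55  0.28 -0.64] M [0.15 0.13 0.03] w 0.2 0.4352236199338222 q [-0.11  0.05 -0.09  1.42  0.   -1.42]
contact_force: [0.8, 0.2, -0.8]
contact_force: [0.1, 0.1, 0.1]
[(-130, 197, [-6.0, -5.0, -3.0, -2.0]), (-110, 178, [-5.0, -3.0, -2.0, -1.0]), (-90, 179, [-4.0, -3.0, -2.0, -0.0]), (-70, 186, [-3.0, -2.0, -1.0, -0.0]), (-50, 193, [-3.0, -2.0, -1.0, 0.0]), (-30, 219, [-4.0, -2.0, -1.0, 1.0])]
24.85 [436.25 -32.34 184.26] [ 3.14 -0.   -1.83] F [0.32 0.52 0.09] M [-0.04  0.01  0.01] w -0.1 0.0 q [-0.07 -0.19 -0.18  1.58  0.   -1.38]
```

View pics/g.png

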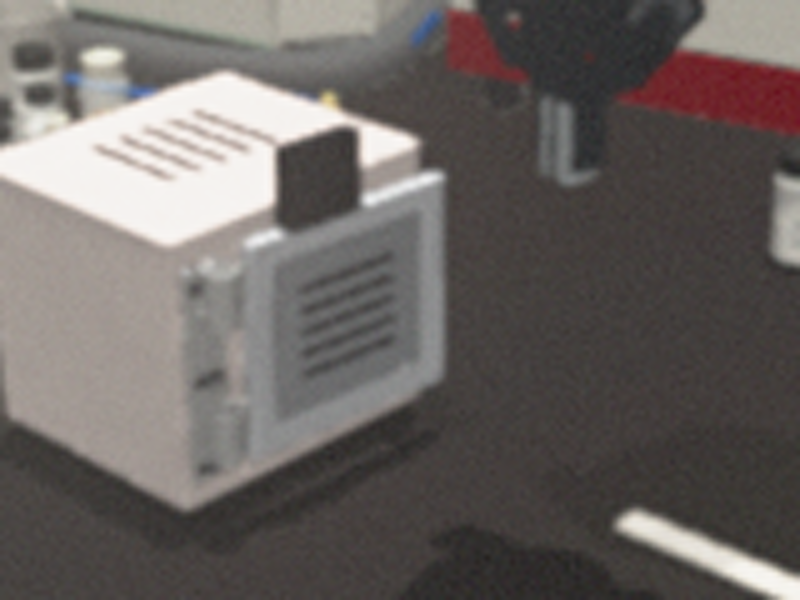

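The door hangs shut, parallel to the cabinet front (free edge at crop (435,280), about 2 mm out), with the gripper well clear.

```bash
python3 -c "
from plant import ctrl
print(ctrl.finish_job())"
```

```text
the job is handed in; nothing more can be done
None
```

The door is fully home on both hinge pins and swung shut, its free edge within about 2 mm of the hinge line. The highest force I read was about 10 N, the robot is clear of everything, and the job is handed in; the hand-in returned no verdict.

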